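Open the locked tip box with its key

TASK

The tips are to be counted: take the key from its wooden block, push it fully home in the lock on the sloping front of the steel tip box and turn it clockwise until the bolt inside lets go and the lid springs open. The slot down in the lock may stand askew to either side, so feel for it with a light hand; a key that is forced will bend. Leave the key fully home in the lock, let go of it, and do not disturb the tealight, the jigger or the small dish that stand about.

Things in the scene. Friction and masses are not known exactly. Their poses are not given: they have to be found in the camera images.
- tip_box: Bare brushed sheet-steel tip box, fixed, 230 mm deep (x), 200 wide (y): front 50 mm high, then a panel rising away from the robot at 25 degrees to the horizontal, then a flat lid with a coin slot, 108 mm up. Origin under its centre; x points to its back. Midway across the panel is the lock: a steel tube 40 mm across, 8 mm proud, with a round bore 28 mm across and 12 mm deep.
- lock (a point): Centre of the lock tube's mouth, 94 mm above the worktop. z points straight out of the lock, 25 degrees from vertical, leaning to the box's front; x up the slope, y to the left. At the bore's foot is a steel plug with a slot across it, 7 mm wide, 27 long, 16 deep. At the start the slot's length lies anywhere within 26 degrees (0.45 rad) of x, either way: not reported, to be felt.
- lock_foot (a point): Foot of the lock's bore, on its axis, 12 mm below the mouth, same axes: the steel plug's face. Friction of 0.10 N m holds the plug. The key turns it clockwise, seen from outside; a hidden cam frees the lid when the slot's length stands about 58 degrees (1.0 rad) clockwise of x (the key has 0.08 rad of play in it); a hard stop lies at 74 degrees (1.30 rad).
- lid (a joint): Lid, hinged at the box's back, 104 mm deep; 0 = shut, positive = open (rad), up to 1.75. Once the cam is clear a spring raises it fully in about 2 s; until then it is held shut. Its front edge lies 50 mm up the slope from the lock's axis and swings up and away from the robot.
- key_block: Dark wooden block that holds the key, fixed, 74 x 60 x 40 mm high, origin under its centre. The key stands upright in a slot in its top, blade down, its collar on the block; it lifts straight out, 28 mm.
- key_bow (a point): Centre of the key's flat black handle, its grip: 46 mm wide (x), 12 thick (y), 48 high (z: the key's length, from blade to handle). Key 113 mm long, about 120 g. Under the handle a stem 14 mm across, then a collar 36 mm across, 5 thick, its underside 61 mm below this point, then the blade. It fits either way round; keep pushes on it under 25 N.
- key_collar (a point): Same key, same axes: centre of the collar's underside. Below it the steel blade: 24 mm wide (x), 5 thick (y), 27.5 long, its last 3 mm tapering to 20 x 4 mm. When the key is fully home, the collar rests on the lock tube's mouth and this point meets the lock point.
- tealight: Bystander: small candle in a metal cup, 38 mm across, 17 high; origin under its centre.
- jigger: Bystander: steel double-cone measure, 43 mm across, 73 high; origin under its centre.
- side_dish: Bystander: small round white dish, 120 mm across, 36 high; origin under its centre.
Things that resemble listed ones, but are neither listed nor needed, are in the scene too. Leave any orange look-alike of the part that bears key_bow alone.

How it is judged:
By the outcome, as a careful person would: the job done as asked, in the order asked, and still so for the second after the job is handed in, with the robot touching nothing.
It also fails if it takes over 64 s, if anything falls off the work surface, if the arm or the gripper's body presses on something with over 40 N, if the wrist force passes 120 N, or if a joint passes its speed limit or range.

ROBOT

A 7-joint arm with a two-finger parallel gripper is mounted at the origin on a cart in front of the work surface, level with it; the furniture and walls round the work are solid. World frame = base frame: x ahead of the robot, y to its left, z up, the work surface at z = 0. Lengths are in m, angles in rad, forces in N, time in s.
With the tool pointing down it reaches from about 0.425 to 0.925 m from the base axis. Payload 6.8 kg.
Tool frame: the origin (TCP) lies between the finger pads; the fingertips stand 14 mm ahead of it and the grasp point (between the pads) lies 5 mm behind it; z points along the fingers, y is the line along which they close (so a half turn about z gives the same grasp; the last joint's range is limited). The gripper opens to 85 mm and grips with 20 to 120 N. Pads are 22 mm wide; open, the fingers measure 114 mm over their backs; the gripper's body (76 mm by 85 mm) begins 54 mm behind the grasp point. The pads swing forward as they close: fully open they stand 13 mm farther back than shut.
Start: joints at [-1.251, 0.477, 0.022, 1.555, -0.011, 1.109, -0.083], TCP at [0.28, 0.614, 0.245] pointing down, gripper open.
Joint ranges: [-2.96, 2.96], [-0.34, 2.1], [-1.41, 1.46], [0.24, 2.44], [-1.37, 4.51], [0.17, 1.92], [-2.96, 2.96]. Speed limits (rad/s): [2.39, 2.39, 3.14, 3.14, 3.14, 3.14, 3.14].

INTERFACE

Orientations are given as a rotation vector (axis times angle).
In Python, from bench import r, eyes, ticket gives the robot as it stands. The module is installed in compiled form; this text tells all that it offers.
- The arm moves only by the tool arm_command, never from a script. Its argument "plan" is text: rows parted by semicolons, each of 4 numbers parted by spaces: the shift along the tool's x, y, z in m, then the turn about the tool's z in degrees. In form: tx ty tz yaw; .... A call has 1 to 20 rows; each row shifts and turns the commanded pose from where the row before left it, along the tool's axes as they then stand; what a row does not reach is not made up. A row lasts 1/8 s, in which the tool goes at most 62.5 mm and 10.7 degrees, less where a joint would pass 70% of its speed; a pose out of reach is approached as far as the arm can. A call is refused whole if a number of a shift passes 0.0625 or a number of a turn 10.7, either way. A call with a gripper value outside its range is refused whole. "hand" is the closure, from -1 (fully open) to 1 (shut), set as the call begins (left out, the last holds). The fingers move at their own pace and stop on an object; "grip_force" is the grip in N (left out, the last holds). Time passes only in rows, so rows that do not move let the fingers close. It gives the time, the measured TCP pose, the force, the opening and the grip force at its end, in the units of the state.
- r.get_obs(): the state, without advancing time (a new reading comes with each control period).
- eyes.grab_frame(name): name is "scene" or "top" or "wrist"; returns (picture, depth): 384x512x3 uint8, red, green, blue; 384x512 float32, m along the optical axis (not along the pixel's ray), 0 where there is no reading.
- eyes.calibration(name): a dict with "fov_y" (degrees; the focal length in pixels is half the picture's height over the tangent of half this angle, whatever the lens; pixels are square), "cx", "cy" (the principal point, pixels), "origin" and "attitude" of the camera in the world; the wrist camera has in their place "tool_from_camera" (4x4, takes a point from camera to tool coordinates, whose origin is the TCP and whose axes are the flange's). Camera axes: x right, y up, looking along -z (the intrinsics and any distortion apply to the point x, -y, -z); pixel columns grow to the right and rows downward; lengths in m; the calibration is good to about 2 mm. A picture is of the moment at which its call begins: read the wrist's pose just before it. calibration takes no time and is no camera call.
- ticket.hand_in(): hands the job in; it is judged then, once.
The state is a dict: "clock": time; "joints": joint angles; "qvel": joint speeds; "tau": joint torques, N m; "tcp_pos": TCP position; "orientation": TCP orientation; "contact_force": force on the tool from outside, world axes, zero at the start; "moment": the same for the moment, N m; "grip_width": finger opening in m; "gripper_force": force on a finger pad.
Only numpy, scipy, OpenCV 4.12 (cv2) and the standard library are available. Lean on these libraries where they do the work, as an engineer would, in place of code of your own. Each camera call takes 0.05 s, during which the arm holds its last target. There are 200 camera calls.

## Working session

There is one attempt and no reset: what is moved stays moved. The work goes in short steps, Python scripts to look and compute and a tool call to move; the robot and the scene stay as the last step left them, time stands still between calls to the robot, and variables do not carry over. Pictures are saved under pics/ and viewed, at most 10 in all, crops included, and the job is handed in when it is done.

Besides the shell and the picture viewer there is one more tool, called by a JSON object that holds its "method" and its "body". arm_command: Moves the arm, as the interface text tells. Its arguments: {"type":"object","properties":{"plan":{"type":"string"},"hand":{"type":"number"},"grip_force":{"type":"number"}},"required":["plan"]}

```bash
mkdir -p pics; cat > h.py <<'E'
import numpy as np, cv2
from bench import r, eyes, ticket
from scipy.spatial.transform import Rotation as R
def grab(n):
    o=r.get_obs(); p,d=eyes.grab_frame(n); c=eyes.calibration(n)
    np.savez(f'{n}.npz',p=p,d=d,pos=o['tcp_pos'],rv=o['orientation'])
    return p,d
E
python3 - <<'E'
from h import *
for n in('scene','top','wrist'):
    print(n,eyes.calibration(n))
ims=[]
for n in('scene','top'):
    p,d=grab(n); cv2.imwrite(f'pics/{n}0.png',cv2.resize(p[...,::-1],(800,600)))
    print(n,(d>0).mean())
print(r.get_obs())
E
```

```text
scene {'fov_y': 42.9213368127758, 'cx': 249.77191226966076, 'cy': 199.28074899485816, 'origin': array([ 0.00991787, -0.78010438,  1.02254653]), 'attitude': array([ 0.77256556, -0.26048325, -0.65967206])}
top {'fov_y': 47.67988483696835, 'cx': 253.73779560224096, 'cy': 187.4343456461908, 'origin': array([ 0.36709282, -0.05076661,  1.21776095]), 'attitude': array([ 0.16218892, -0.16694807, -1.53903968])}
wrist {'fov_y': 67.68425962220297, 'cx': 251.50438886973177, 'cy': 189.5845488571375, 'tool_from_camera': array([[ 7.19835410e-04,  9.55349271e-01,  2.95478006e-01,
         7.51606785e-02],
       [ 9.99999211e-01, -3.83571577e-04, -1.19599432e-03,
        -7.37030975e-04],
       [-1.02925533e-03,  2.95478634e-01, -9.55348794e-01,
        -1.28129325e-01],
       [ 0.00000000e+00,  0.00000000e+00,  0.00000000e+00,
         1.00000000e+00]])}
scene 0.9959055582682291
top 0.9960276285807291
{'clock': 0.1, 'joints': array([-1.25107495,  0.47776242,  0.02233061,  1.55632444, -0.01150511,
        1.10933705, -0.08307928]), 'qvel': array([-0.00086336, -0.00233217,  0.00118933, -0.00219816,  0.00063343,
       -0.00161208,  0.00078583]), 'tau': array([ 4.61945587e-03, -5.97762001e+01,  1.61372300e+00, -2.81955796e+01,
        1.28141226e-02,  4.99350353e-03, -2.05486742e-06]), 'tcp_pos': array([0.27983862, 0.61369791, 0.24440442]), 'orientation': array([-6.66778125e-01, -3.06976314e+00,  2.64685925e-03]), 'contact_force': array([0.28897407, 0.09563237, 0.32102579]), 'moment': array([-0.01943987, -0.03333229, -0.02753585]), 'gripper_force': 0.0, 'grip_width': 0.08562895284632341}
```

View pics/top0.png

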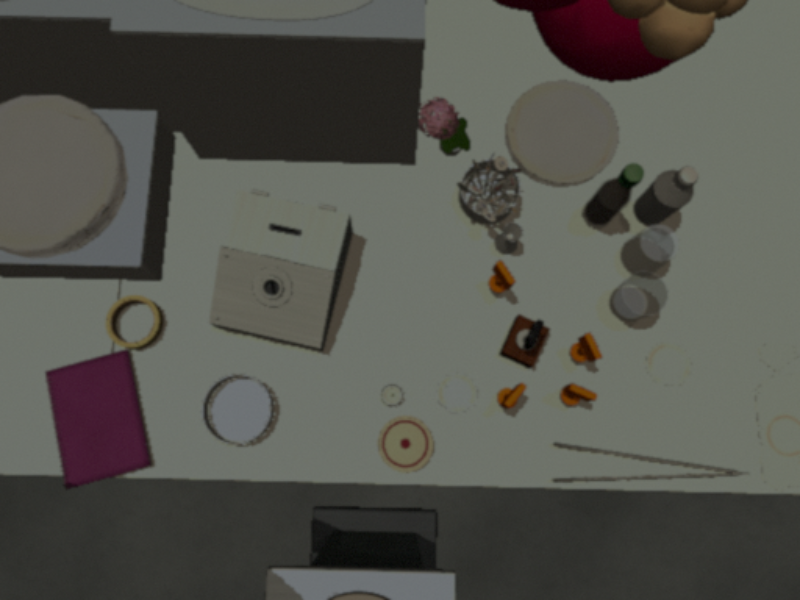

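View pics/scene0.png

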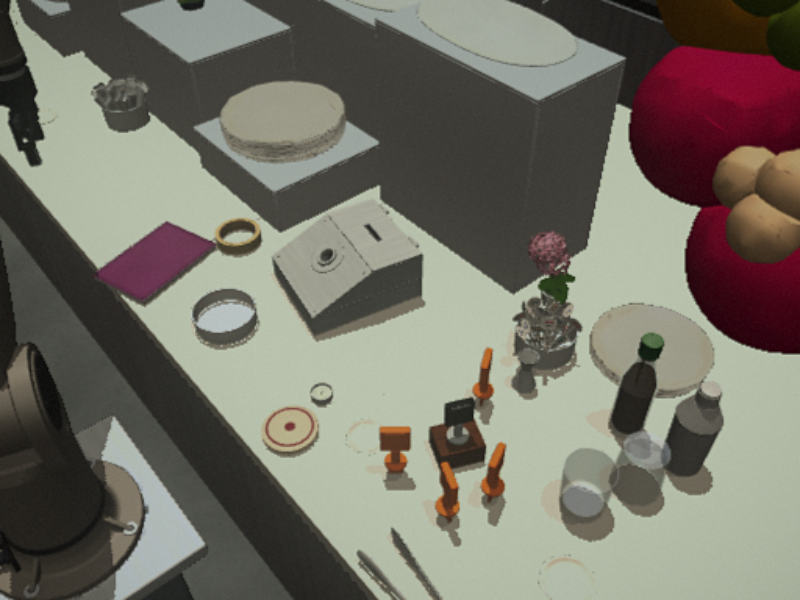

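Top view (800x600 px): the box is at (280,270), with its lock at (271,288). The key is in its block at (525,338), with four orange look-alikes around it. The jigger is at (507,237), the tealight at (392,395) and the dish at (240,410).

```bash
cat >> h.py <<'E'
def cam(n):
    c=eyes.calibration(n); z=np.load(n+'.npz')
    if n=='wrist':
        W=np.eye(4);W[:3,:3]=R.from_rotvec(z['rv']).as_matrix();W[:3,3]=z['pos']
        T=W@c['tool_from_camera']
    else:
        T=np.eye(4);T[:3,:3]=R.from_rotvec(c['attitude']).as_matrix();T[:3,3]=c['origin']
    return z['p'],z['d'],192/np.tan(np.radians(c['fov_y']/2)),c['cx'],c['cy'],T
def cloud(n):
    p,d,f,cx,cy,T=cam(n); v,u=np.mgrid[:384,:512]
    P=np.stack([(u-cx)/f*d,-(v-cy)/f*d,-d],-1)
    return P@T[:3,:3].T+T[:3,3],p,d
E
python3 - <<'E'
from h import *
for n in('top','scene'):
    P,p,d=cloud(n); ok=d>0
    # table check, heights
    z=P[...,2]
    print(n,'table',np.median(z[ok&(abs(z)<.02)]))
    reg=ok&(P[...,0]>.3)&(P[...,0]<.75)
    # key region
    u=np.array([535,335])*.64 if n=='top' else np.array([458,415])*.64
    c=P[int(u[1]),int(u[0])]; print('key pix',c)
    near=ok&(np.hypot(P[...,0]-c[0],P[...,1]-c[1])<.06)
    b=near&(z>.083)&(z<.135)&(p.max(-1)-p.min(-1)<60)
    Q=P[b];print('bow n',len(Q),Q.mean(0),Q.min(0),Q.max(0))
    xy=Q[:,:2]; w,V=np.linalg.eigh(np.cov(xy.T)); print('bow axis deg',np.degrees(np.arctan2(V[1,1],V[0,1])),np.sqrt(w)*3.46, cv2.minAreaRect(xy.astype(np.float32)))
    b=near&(abs(z-.04)<.006); print('block',cv2.minAreaRect(P[b][:,:2].astype(np.float32)),np.median(z[b]))
    # box
    u=np.array([285,240])*.64 if n=='top' else np.array([360,235])*.64
    c=P[int(u[1]),int(u[0])]; print('lid pix',c)
    near=ok&(np.hypot(P[...,0]-c[0],P[...,1]-c[1])<.2)
    b=near&(abs(z-.108)<.006); L=cv2.connectedComponents(b.astype(np.uint8))[1]; b=L==L[int(u[1])+4,int(u[0])]
    print('lid',b.sum(),cv2.minAreaRect(P[b][:,:2].astype(np.float32)),np.median(z[b]))
    lk=np.array([271,288])*.64 if n=='top' else np.array([326,257])*.64
    print('lockpix',P[int(lk[1]),int(lk[0])])
    for nm,q in (dict(jig=(507,237),tea=(392,395),dish=(240,410),o1=(500,280),o2=(511,398),o3=(577,395),o4=(585,348)) if n=='top' else {}).items():
        print(nm,P[int(q[1]*.64),int(q[0]*.64)])
p=np.load('top.npz')['p'];g=lambda a:cv2.resize(cv2.convertScaleAbs(a[...,::-1],alpha=1.6),(400,400),interpolation=cv2.INTER_CUBIC)
cv2.imwrite('pics/crop1.png',np.hstack([g(p[110:240,120:250]),g(p[160:280,295:415])]))
E
```

```text
top table 0.0011418219633161364
key pix [ 0.53629288 -0.27583668  0.13122603]
bow n 124 [ 0.53894336 -0.27553662  0.11859959] [ 0.51875802 -0.29054344  0.08365756] [ 0.5610012  -0.26403776  0.13154806]
bow axis deg 156.7948018616123 [0.01350906 0.0475123 ] ((0.5402729511260986, -0.2779732942581177), (0.013423986732959747, 0.044945985078811646), 66.2040786743164)
block ((0.5409291386604309, -0.278024286031723), (0.06022964417934418, 0.07549262046813965), 65.98991394042969) 0.041284130115341156
lid pix [0.69259991 0.14157414 0.10756552]
lid 3275 ((0.6987547278404236, 0.14494143426418304), (0.20120802521705627, 0.1386863738298416), 78.29499816894531) 0.10950719425458089
lockpix [0.61347002 0.16504801 0.08133599]
jig [ 0.72622353 -0.24549832  0.04890431]
tea [ 0.44299249 -0.04543687  0.00816355]
dish [0.40917996 0.220356   0.00550765]
o1 [ 0.63801629 -0.2289422   0.07944326]
o2 [ 0.43644309 -0.24030329  0.1112414 ]
o3 [ 0.44488151 -0.34943981  0.10058039]
o4 [ 0.52435911 -0.36895149  0.0856254 ]
scene table 0.0002477892321097741
key pix [ 0.53559722 -0.28010645  0.10364972]
bow n 278 [ 0.53689945 -0.27917183  0.10930845] [ 0.51602622 -0.29090131  0.08301252] [ 0.56110971 -0.26385907  0.12927215]
bow axis deg 155.36154623435232 [0.0105266  0.04727119] ((0.5391069650650024, -0.2774118185043335), (0.013789763674139977, 0.046631649136543274), 67.1941146850586)
block ((0.5396304726600647, -0.27796170115470886), (0.06232729181647301, 0.07595250010490417), 64.48287200927734) 0.04043403190632905
lid pix [0.68818634 0.15833794 0.10675914]
lid 1788 ((0.7001732587814331, 0.14592351019382477), (0.20794376730918884, 0.13445410132408142), 78.5665054321289) 0.10922951793380481
lockpix [0.61649737 0.17555221 0.08030427]
```

View pics/crop1.png

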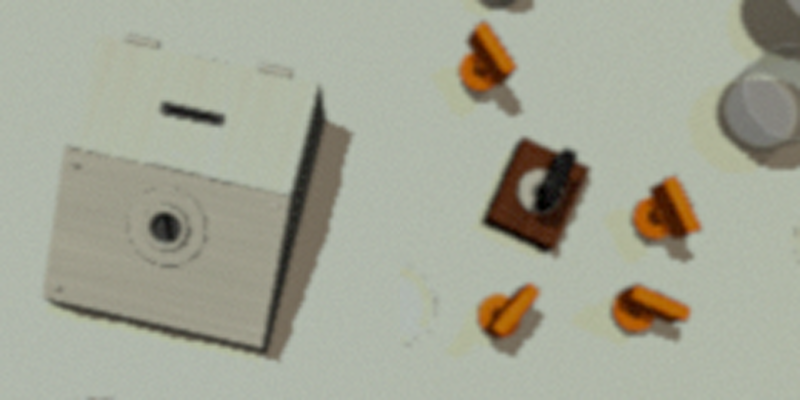

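Crop: the lock bore is at (166,227) in the left panel. In the right panel the black bow lies diagonally at (555,180), and the orange parts stand about 80 mm or more away. Moves allow no tilt, but the lock leans 25°. First I'll check whether the arm's reach limits can tilt the tool, going straight up.

{"method": "arm_command", "body": {"plan": "0 0 -0.06 0;0 0 -0.06 0;0 0 -0.06 0;0 0 -0.06 0;0 0 -0.06 0;0 0 -0.06 0;0 0 -0.06 0;0 0 -0.06 0;0 0 -0.06 0;0 0 -0.06 0", "hand": -1}}

```text
clock: 1.35
tcp_pos: [0.257, 0.5647, 0.7304]
orientation: [0.658, 3.028, 0.249]
contact_force: [-0.7, 0.2, 0.2]
grip_width: 0.0853
gripper_force: 0.0
```

```bash
python3 - <<'E'
from h import *
o=r.get_obs();print(o['clock'],o['joints'],o['tcp_pos'],R.from_rotvec(o['orientation']).as_matrix().round(3))
E
```

```text
1.35 [-1.51186715  0.29639285  0.45093609  0.78980902 -0.14651866  1.91522117
 -0.00711935] [0.25704413 0.56465302 0.73035422] [[-0.91   0.41   0.066]
 [ 0.415  0.898  0.149]
 [ 0.001  0.163 -0.987]]
```

{"method": "arm_command", "body": {"plan": "0 0 0.06 0;0 0 0.06 0;0 0 0.06 0;0 0 0.03 0"}}

```text
clock: 1.85
tcp_pos: [0.2703, 0.5953, 0.5181]
orientation: [0.658, 3.03, 0.239]
contact_force: [-1.3, -0.1, 0.4]
grip_width: 0.0857
gripper_force: 0.0
```

```bash
cat >> h.py <<'E'
def st():
    o=r.get_obs();M=R.from_rotvec(o['orientation']).as_matrix()
    print('t',round(o['clock'],2),'q',o['joints'].round(2),'p',o['tcp_pos'].round(4),'\nx',M[:,0].round(3),'y',M[:,1].round(3),'z',M[:,2].round(3),'F',o['contact_force'].round(1),'M',o['moment'].round(2),'w',round(o['grip_width'],4))
    return o,M
def go(target): # tool-frame shift to world target
    o,M=st(); print('tool shift',(M.T@(np.array(target)-o['tcp_pos'])).round(4))
E
python3 -c "
from h import *
go([.5,.1,.35]);go([.540,-.278,.2])"
```

```text
t 1.85 q [-1.56  0.24  0.42  1.32 -0.1   1.44 -0.01] p [0.2703 0.5953 0.5181] 
x [-0.91   0.414  0.001] y [0.41  0.899 0.156] z [ 0.063  0.143 -0.988] F [-1.3 -0.1  0.4] M [-0.11  0.1  -0.01] w 0.0857
tool shift [-0.4146 -0.3773  0.1098]
t 1.85 q [-1.56  0.24  0.42  1.32 -0.1   1.44 -0.01] p [0.2703 0.5953 0.5181] 
x [-0.91   0.414  0.001] y [0.41  0.899 0.156] z [ 0.063  0.143 -0.988] F [-1.3 -0.1  0.4] M [-0.11  0.1  -0.01] w 0.0857
tool shift [-0.6079 -0.7241  0.2064]
```

Reach limits do tilt the tool, and the tilt stays. The upper limit leans the tip outward, so I'll use the inner limit to lean it back.

{"method": "arm_command", "body": {"plan": "0 -0.03 0.06 0;0 -0.05 0.06 0;0 -0.06 0.06 0;0 -0.06 0.02 0;0 -0.05 0 0;0 -0.03 0 0;0 -0.03 0 0;0 -0.02 0 0"}}

```text
clock: 2.85
tcp_pos: [0.1581, 0.3488, 0.3075]
orientation: [0.658, 3.029, 0.247]
contact_force: [-0.4, -0.1, -0.1]
grip_width: 0.0849
gripper_force: 0.0
```

```bash
python3 -c "
from h import *
st()"
```

```text
t 2.85 q [-1.66 -0.22  0.28  2.22  0.12  0.98 -0.3 ] p [0.1581 0.3488 0.3075] 
x [-0.91   0.415  0.002] y [0.41  0.898 0.162] z [ 0.065  0.148 -0.987] F [-0.4 -0.1 -0.1] M [-0.16  0.11  0.07] w 0.0849
```

{"method": "arm_command", "body": {"plan": "0 -0.03 0 0;0 -0.03 0 0;0 -0.03 0 0;0 -0.03 0 0;0 0 0 0"}}

```text
clock: 3.48
tcp_pos: [0.1293, 0.2762, 0.2958]
orientation: [0.665, 3.026, 0.251]
contact_force: [0.6, 0.2, 1.2]
grip_width: 0.0854
gripper_force: 0.0
```

```bash
python3 -c "
from h import *
st()"
```

```text
t 3.48 q [-1.19 -0.34 -0.13  2.33 -0.02  0.98 -0.18] p [0.1293 0.2762 0.2958] 
x [-0.908  0.419  0.002] y [0.414 0.895 0.165] z [ 0.067  0.15  -0.986] F [0.6 0.2 1.2] M [-0.18  0.03 -0.06] w 0.0854
```

{"method": "arm_command", "body": {"plan": "-0.05 -0.0033 -0.035 0;-0.05 -0.0033 -0.035 0;-0.05 -0.0033 -0.035 0;-0.05 -0.0033 -0.035 0;-0.05 -0.0033 -0.035 0;-0.05 -0.0033 -0.035 0;-0.029 -0.049 -0.028 0;-0.029 -0.049 -0.028 0;-0.029 -0.049 -0.028 0;-0.029 -0.049 -0.028 0;-0.029 -0.049 -0.028 0"}}

```text
clock: 4.85
tcp_pos: [0.3716, -0.1549, 0.5627]
orientation: [0.66, 3.033, 0.235]
contact_force: [1.0, -0.1, -0.4]
grip_width: 0.0855
gripper_force: 0.0
```

```bash
python3 -c "
from h import *
go([.2,-.5,.65])"
```

```text
t 4.85 q [-0.33 -0.21  0.55  1.63 -0.04  1.67  1.34] p [ 0.3716 -0.1549  0.5627] 
x [-0.91   0.415  0.004] y [0.411 0.899 0.153] z [ 0.06   0.141 -0.988] F [ 1.  -0.1 -0.4] M [-0.15 -0.06 -0.  ] w 0.0855
tool shift [ 0.0132 -0.3673 -0.1452]
```

```bash
cat >> h.py <<'E'
def rows(target,n,yaw=0,M=None,p=None,show=True):
    "n equal world steps to target with yaw deg in total"
    if M is None: o=r.get_obs();M=R.from_rotvec(o['orientation']).as_matrix();p=o['tcp_pos']
    s=(np.array(target)-p)/n; out=[]
    for i in range(n):
        t=M.T@s; out.append('%.3f %.3f %.3f %.1f'%(*t,yaw/n)); M=M@R.from_euler('z',yaw/n,degrees=True).as_matrix()
    print(';'.join(out)); return M,np.array(target)
E
python3 -c "
from h import *
M,p=rows([.22,-.36,.6],5,-50)
M,p=rows([-.12,-.32,.62],7,-40,M,p)
M,p=rows([-.12,-.32,.74],3,0,M,p)"
```

```text
0.011 -0.048 -0.015 -10.0;0.019 -0.046 -0.015 -10.0;0.026 -0.042 -0.015 -10.0;0.033 -0.036 -0.015 -10.0;0.039 -0.030 -0.015 -10.0
0.041 0.026 -0.005 -5.7;0.038 0.030 -0.005 -5.7;0.035 0.034 -0.005 -5.7;0.031 0.037 -0.005 -5.7;0.027 0.040 -0.005 -5.7;0.023 0.043 -0.005 -5.7;0.019 0.045 -0.005 -5.7
-0.006 0.000 -0.040 0.0;-0.006 0.000 -0.040 0.0;-0.006 0.000 -0.040 0.0
```

{"method": "arm_command", "body": {"plan": "0.011 -0.048 -0.015 -10;0.019 -0.046 -0.015 -10;0.026 -0.042 -0.015 -10;0.033 -0.036 -0.015 -10;0.039 -0.03 -0.015 -10;0.041 0.026 -0.005 -6;0.038 0.03 -0.005 -6;0.035 0.034 -0.005 -6;0.031 0.037 -0.005 -6;0.027 0.04 -0.005 -6;0.023 0.043 -0.005 -5;0.019 0.045 -0.005 -5;-0.006 0 -0.04 0;-0.006 0 -0.04 0;0 0 0 0"}}

```text
clock: 6.72
tcp_pos: [0.2136, -0.2392, 0.6402]
orientation: [-1.291, 2.811, 0.093]
contact_force: [-0.4, -0.0, -0.0]
grip_width: 0.0854
gripper_force: 0.0
```

```bash
python3 -c "
from h import *
st()"
```

```text
t 6.72 q [ 0.19 -0.29  0.34  1.52  0.02  1.92  2.96] p [ 0.2136 -0.2392  0.6402] 
x [-0.651 -0.756 -0.067] y [-0.759  0.65   0.035] z [ 0.017  0.074 -0.997] F [-0.4 -0.  -0. ] M [-0.1  -0.03 -0.01] w 0.0854
```

```bash
python3 -c "
from h import *
M,p=rows([.20,-.30,.57],4,40)
M,p=rows([-.06,-.33,.57],8,80,M,p)
M,p=rows([-.06,-.33,.67],3,0,M,p)"
```

```text
0.015 -0.008 0.016 10.0;0.013 -0.010 0.016 10.0;0.011 -0.013 0.016 10.0;0.009 -0.014 0.016 10.0
0.033 0.002 -0.001 10.0;0.032 -0.004 -0.001 10.0;0.031 -0.010 -0.001 10.0;0.029 -0.015 -0.001 10.0;0.026 -0.020 -0.001 10.0;0.022 -0.024 -0.001 10.0;0.018 -0.027 -0.001 10.0;0.013 -0.030 -0.001 10.0
0.002 0.001 -0.033 0.0;0.002 0.001 -0.033 0.0;0.002 0.001 -0.033 0.0
```

{"method": "arm_command", "body": {"plan": "0.015 -0.008 0.016 10;0.013 -0.01 0.016 10;0.011 -0.013 0.016 10;0.009 -0.014 0.016 10;0.033 0.002 -0.001 10;0.032 -0.004 -0.001 10;0.031 -0.01 -0.001 10;0.029 -0.015 -0.001 10;0.026 -0.02 -0.001 10;0.022 -0.024 -0.001 10;0.018 -0.027 -0.001 10;0.013 -0.03 -0.001 10;0.002 0.001 -0.033 0;0.002 0.001 -0.033 0;0 0 0 0"}}

```text
clock: 8.6
tcp_pos: [-0.0619, -0.3238, 0.6182]
orientation: [-1.812, -2.53, -0.087]
contact_force: [-0.1, 0.2, 0.0]
grip_width: 0.0853
gripper_force: 0.0
```

```bash
python3 -c "
from h import *
st()"
```

```text
t 8.6 q [ 1.13 -0.26  0.31  1.56  0.07  1.89  1.77] p [-0.0619 -0.3238  0.6182] 
x [-0.322  0.945  0.056] y [0.947 0.321 0.028] z [ 0.009  0.062 -0.998] F [-0.1  0.2  0. ] M [-0.11  0.09  0.  ] w 0.0853
```

{"method": "arm_command", "body": {"plan": "0 0 -0.03 0;0 0 -0.03 0;0 0 -0.015 0;0 0 0 0"}}

```text
clock: 9.1
tcp_pos: [-0.0606, -0.3136, 0.6434]
orientation: [-1.822, -2.526, -0.041]
contact_force: [-0.4, 0.0, -1.0]
grip_width: 0.0856
gripper_force: 0.0
```

```bash
python3 -c "
from h import *
st()"
```

```text
t 9.1 q [ 1.76 -0.22 -0.14  1.49 -0.02  1.91  1.94] p [-0.0606 -0.3136  0.6434] 
x [-0.315  0.948  0.037] y [0.949 0.315 0.006] z [-0.006  0.037 -0.999] F [-0.4  0.  -1. ] M [-0.06 -0.02  0.  ] w 0.0856
```

{"method": "arm_command", "body": {"plan": "0 0 -0.03 0;0 0 -0.03 0;0 0 -0.02 0"}}

```text
clock: 9.48
tcp_pos: [-0.0591, -0.3182, 0.6665]
orientation: [-1.823, -2.546, 0.014]
contact_force: [-0.7, -0.1, -0.3]
grip_width: 0.0857
gripper_force: 0.0
```

```bash
python3 -c "
from h import *
o,M=st()
# needed yaw to align tool y with azimuth 66 deg
a=np.degrees(np.arctan2(M[1,1],M[0,1]));yw=-(66-a);print('yaw',yw)
yw=yw if abs(yw)<120 else yw
M,p=rows([.22,-.36,.5],7,0)
M,p=rows([.50,-.26,.25],7,yw,M,p)"
```

```text
t 9.47 q [ 2.29 -0.23 -0.5   1.42 -0.1   1.91  2.09] p [-0.0591 -0.3182  0.6665] 
x [-0.322  0.947  0.003] y [ 0.947  0.322 -0.013] z [-0.013 -0.001 -1.   ] F [-0.7 -0.1 -0.3] M [0.07 0.   0.  ] w 0.0857
yaw -47.20181846948449
-0.019 0.036 0.023 0.0;-0.019 0.036 0.023 0.0;-0.019 0.036 0.023 0.0;-0.019 0.036 0.023 0.0;-0.019 0.036 0.023 0.0;-0.019 0.036 0.023 0.0;-0.019 0.036 0.023 0.0
0.001 0.043 0.035 -6.7;-0.005 0.043 0.035 -6.7;-0.009 0.042 0.035 -6.7;-0.014 0.040 0.035 -6.7;-0.019 0.038 0.035 -6.7;-0.023 0.036 0.035 -6.7;-0.027 0.033 0.035 -6.7
```

{"method": "arm_command", "body": {"plan": "-0.019 0.036 0.023 0;-0.019 0.036 0.023 0;-0.019 0.036 0.023 0;-0.019 0.036 0.023 0;-0.019 0.036 0.023 0;-0.019 0.036 0.023 0;-0.019 0.036 0.023 0;0.001 0.043 0.035 -6.7;-0.005 0.043 0.035 -6.7;-0.009 0.042 0.035 -6.7;-0.014 0.04 0.035 -6.7;-0.019 0.038 0.035 -6.7;-0.023 0.036 0.035 -6.7;-0.027 0.033 0.035 -7;0 0 0 0", "hand": -0.2, "grip_force": 30}}

```text
clock: 11.35
tcp_pos: [0.5005, -0.2584, 0.2481]
orientation: [-0.633, -3.056, 0.006]
contact_force: [0.5, -0.2, 0.9]
grip_width: 0.0512
gripper_force: 0.0
```

```bash
python3 -c "
from h import *
st()
p,d=grab('wrist')
cv2.imwrite('pics/w1.png',cv2.resize(cv2.convertScaleAbs(p[...,::-1],alpha=1.5),(800,600)))
P,p,d=cloud('wrist');z=P[...,2];c=np.array([.54,-.278])
near=(d>0)&(np.hypot(P[...,0]-c[0],P[...,1]-c[1])<.045)
print('table',np.median(z[(d>0)&(abs(z)<.02)]))
b=near&(z>.112)&(z<.14);Q=P[b];print('bowtop',len(Q),np.median(Q[:,2]),cv2.minAreaRect(Q[:,:2].astype(np.float32)))
b=near&(abs(z-.04)<.006);print('block',np.median(z[b]),cv2.minAreaRect(P[b][:,:2].astype(np.float32)))
"
```

```text
t 11.35 q [ 1.24  0.59 -1.22  1.76  0.58  1.24  1.02] p [ 0.5005 -0.2584  0.2481] 
x [-0.917  0.397  0.019] y [ 0.397  0.918 -0.008] z [-0.021  0.    -1.   ] F [ 0.5 -0.2  0.9] M [-0.01  0.03 -0.03] w 0.0512
table -0.0007944366459758379
bowtop 592 0.12410324676494078 ((0.54156494140625, -0.27669262886047363), (0.012612410821020603, 0.04549695923924446), 66.34944915771484)
block 0.03973245686141791 ((0.5422568321228027, -0.2768291234970093), (0.05980673432350159, 0.07477515190839767), 65.58155822753906)
```

View pics/w1.png

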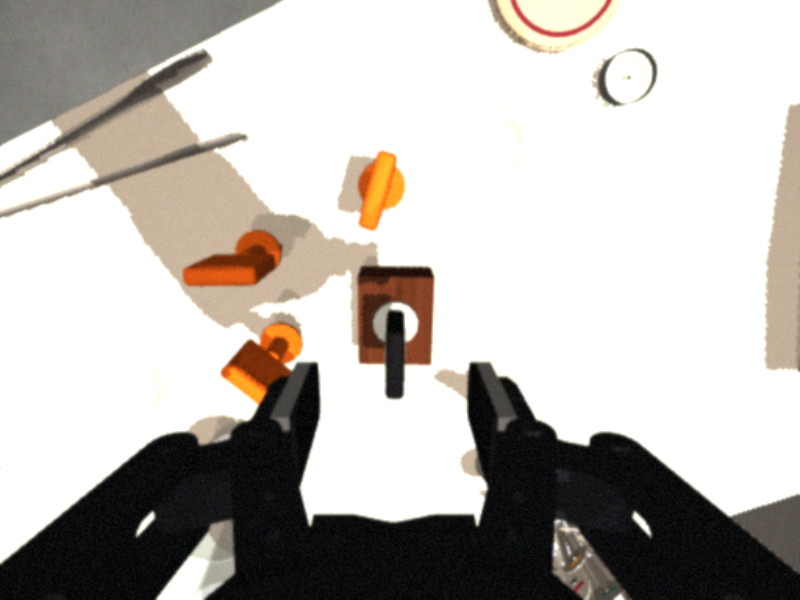

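Wrist view: the black key stands upright at (395,355), centred between the fingers. Its nearest orange neighbour is at (258,365), clear of the left finger. Now descending to grasp it.

{"method": "arm_command", "body": {"plan": "-0.048 0 0 0;0 0 0.045 0;0 0 0.045 0;0 0 0.03 0;0 0 0.02 0;0 0 0.009 0;0 0 0 0"}}

```text
clock: 12.28
tcp_pos: [0.5408, -0.2846, 0.1045]
orientation: [-0.654, -3.061, 0.008]
contact_force: [-0.7, 0.2, 0.7]
grip_width: 0.0511
gripper_force: 0.0
```

{"method": "arm_command", "body": {"plan": "0 0 0 0;0 0 0 0;0 0 0 0;0 0 0 0;0 0 0 0", "hand": 1, "grip_force": 30}}

```text
clock: 12.9
tcp_pos: [0.5427, -0.281, 0.1051]
orientation: [-0.651, -3.065, -0.002]
contact_force: [3.2, 5.7, -1.2]
grip_width: 0.0119
gripper_force: 29.0
```

```bash
python3 -c "
from h import *
st()"
```

```text
t 12.9 q [ 1.1   0.79 -1.05  1.77  0.78  1.07  0.91] p [ 0.5427 -0.281   0.1051] 
x [-0.914  0.406  0.009] y [ 0.406  0.914 -0.001] z [-0.008  0.003 -1.   ] F [ 3.2  5.7 -1.2] M [ 1.87 -1.03 -0.04] w 0.0119
```

{"method": "arm_command", "body": {"plan": "0 0.003 -0.008 0;0 0 -0.015 0;0 0 -0.02 0;0 0 -0.04 0;0 0 -0.05 0;0 0 0 0"}}

```text
clock: 13.65
tcp_pos: [0.5457, -0.2825, 0.2427]
orientation: [-0.657, -3.068, 0.011]
contact_force: [-0.1, 0.4, -2.1]
grip_width: 0.0117
gripper_force: 29.7
```

```bash
python3 -c "
from h import *
st()
p,d=grab('wrist')
cv2.imwrite('pics/w2.png',cv2.resize(cv2.convertScaleAbs(p[...,::-1],alpha=1.3),(640,480)))
grab('top')
P,p,d=cloud('top');z=P[...,2]
# box fit
c=np.array([.62,.165])
near=(d>0)&(abs(P[...,0]-.65)<.2)&(abs(P[...,1]-.155)<.17)&(z>.045)
b=near&(abs(z-.109)<.004);L=cv2.connectedComponents(b.astype(np.uint8))[1];b=L==np.argmax(np.bincount(L[b]))
print(cv2.minAreaRect(P[b][:,:2].astype(np.float32)),np.median(z[b]))
"
```

```text
t 13.65 q [ 1.16  0.65 -1.17  1.65  0.63  1.27  1.01] p [ 0.5457 -0.2825  0.2427] 
x [-0.912  0.41   0.003] y [ 0.41   0.912 -0.008] z [-0.006 -0.006 -1.   ] F [-0.1  0.4 -2.1] M [0.03 0.06 0.05] w 0.0117
((0.7045667767524719, 0.14386893808841705), (0.2014854997396469, 0.12768657505512238), 78.41331481933594) 0.10952011470740675
```

View pics/w2.png

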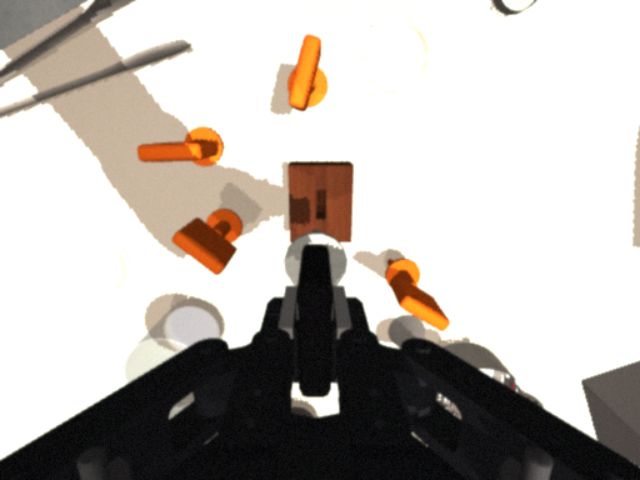

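Wrist view: the key is held squarely between the pads, with its collar at (316,262), and the block's slot is empty at (321,205). Next I'll lean the tool 25° at the upper limit, along the box's x azimuth (-11.6°).

```bash
python3 -c "
from h import *
M,p=rows([.47,-.10,.55],7,-12.4)
M,p=rows([.47,-.10,.87],6,0,M,p)
P,p,d=cloud('wrist');o=np.load('wrist.npz');M=R.from_rotvec(o['rv']).as_matrix()
T=(P-o['pos'])@M
b=(d>0)&(abs(T[...,2]-.060)<.003)&(np.hypot(T[...,0],T[...,1])<.025)
Q=T[b];print('collar top pts',len(Q),Q.min(0),Q.max(0),np.median(Q[:,2]),cv2.minEnclosingCircle(Q[:,:2].astype(np.float32)))
b=(d>0)&(T[...,2]<.02)&(T[...,2]>-.04)&(np.hypot(T[...,0],T[...,1])<.035)&(abs(T[...,1])<.006)
Q=T[b];print('bow',len(Q),Q.min(0),Q.max(0))
"
```

```text
0.021 0.019 -0.045 -1.8;0.020 0.020 -0.045 -1.8;0.019 0.020 -0.045 -1.8;0.019 0.021 -0.045 -1.8;0.018 0.022 -0.045 -1.8;0.017 0.022 -0.045 -1.8;0.017 0.023 -0.045 -1.8
0.001 -0.000 -0.053 0.0;0.001 -0.000 -0.053 0.0;0.001 -0.000 -0.053 0.0;0.001 -0.000 -0.053 0.0;0.001 -0.000 -0.053 0.0;0.001 -0.000 -0.053 0.0
collar top pts 1002 [-0.01202179 -0.01772115  0.0577774 ] [0.01947813 0.01755053 0.06299923] 0.05961215695601277 ((0.0017920898972079158, -0.00019010734104085714), 0.0179790947586298)
bow 3099 [-0.02003179 -0.0059973  -0.02383927] [0.026077   0.00599664 0.01996487]
```

{"method": "arm_command", "body": {"plan": "0.021 0.019 -0.045 -1.8;0.02 0.02 -0.045 -1.8;0.019 0.02 -0.045 -1.8;0.019 0.021 -0.045 -1.8;0.018 0.022 -0.045 -1.8;0.017 0.022 -0.045 -1.8;0.017 0.023 -0.045 -1.6;0.001 0 -0.053 0;0.001 0 -0.053 0;0.001 0 -0.053 0;0.001 0 -0.053 0;0.001 0 -0.053 0;0.001 0 -0.053 0;0 0 0 0"}}

```text
clock: 15.5
tcp_pos: [0.4926, -0.0989, 0.6361]
orientation: [-0.308, -3.056, 0.071]
contact_force: [0.2, 0.8, -0.7]
grip_width: 0.0114
gripper_force: 29.7
```

```bash
python3 -c "
from h import *
st()"
```

```text
t 15.5 q [ 0.15  0.12 -0.12  1.18  0.06  1.91  1.42] p [ 0.4926 -0.0989  0.6361] 
x [-0.978  0.201  0.064] y [ 0.198  0.979 -0.053] z [-0.073 -0.039 -0.997] F [ 0.2  0.8 -0.7] M [ 0.1  -0.09 -0.01] w 0.0114
```

{"method": "arm_command", "body": {"plan": "0 0 -0.04 0;0 0 -0.04 0;0 0 -0.04 0;0 0 -0.04 0;0 0 -0.04 0;0 0 0 0"}}

```text
clock: 16.25
tcp_pos: [0.5037, -0.1044, 0.6682]
orientation: [-0.312, -3.106, 0.086]
contact_force: [0.2, -0.3, -1.1]
grip_width: 0.0116
gripper_force: 29.8
```

```bash
python3 -c "
from h import *
st()"
```

```text
t 16.25 q [-0.76  0.16  1.02  1.15 -0.08  1.92  1.6 ] p [ 0.5037 -0.1044  0.6682] 
x [-0.98   0.199  0.013] y [ 0.198  0.978 -0.057] z [-0.024 -0.053 -0.998] F [ 0.2 -0.3 -1.1] M [ 0.08 -0.02 -0.03] w 0.0116
```

{"method": "arm_command", "body": {"plan": "0 0 -0.06 0;0 0 -0.06 0;0 0 -0.06 0;0 0 -0.06 0;0 0 -0.06 0;0 0 -0.06 0;0 0 -0.06 0;0 0 -0.06 0"}}

```text
clock: 17.25
tcp_pos: [0.4925, -0.105, 0.766]
orientation: [0.289, 2.931, -0.094]
contact_force: [-0.9, -1.7, -1.0]
grip_width: 0.0116
gripper_force: 29.7
```

```bash
python3 -c "
from h import *
st()"
```

```text
t 17.25 q [-0.67  0.03  0.78  1.01  0.04  1.92  1.49] p [ 0.4925 -0.105   0.766 ] 
x [-0.962  0.187 -0.199] y [ 0.2    0.979 -0.044] z [ 0.187 -0.082 -0.979] F [-0.9 -1.7 -1. ] M [-0.    0.26 -0.04] w 0.0116
```

{"method": "arm_command", "body": {"plan": "-0.012 0.01 -0.06 0;-0.012 0.01 -0.06 0;-0.014 0.005 -0.06 0;-0.016 0.005 -0.06 0;-0.018 0 -0.06 0;-0.018 0 -0.06 0;-0.02 0 -0.06 0"}}

```text
clock: 18.12
tcp_pos: [0.4883, -0.1137, 0.9052]
orientation: [0.288, 2.633, -0.025]
contact_force: [-0.7, 0.3, -1.0]
grip_width: 0.0119
gripper_force: 29.9
```

```bash
python3 -c "
from h import *
st()"
```

```text
t 18.12 q [-0.87  0.04  1.1   0.71 -0.08  1.92  1.53] p [ 0.4883 -0.1137  0.9052] 
x [-0.859  0.199 -0.473] y [0.208 0.978 0.034] z [ 0.469 -0.069 -0.881] F [-0.7  0.3 -1. ] M [0.09 0.65 0.08] w 0.0119
```

```bash
cat > lock.py <<'E'
from h import *
from scipy.optimize import least_squares
yb=np.radians(-11.6); xb=np.array([np.cos(yb),np.sin(yb),0]); zl=-np.sin(np.radians(25))*xb+np.array([0,0,np.cos(np.radians(25))]); yl=np.array([-xb[1],xb[0],0]); xl=np.cross(yl,zl)
def find(n,c0=np.array([.616,.168,.09])):
    P,p,d=cloud(n); S=(P-c0)@np.stack([xl,yl,zl],1)
    ok=(d>0)
    pl=ok&(abs(S[...,0])<.045)&(abs(S[...,1])<.08)&(abs(S[...,2])<.03)&(np.hypot(S[...,0],S[...,1])>.03)
    A=S[pl]; m=np.ones(len(A),bool)
    for _ in range(5):
        co=np.linalg.lstsq(np.c_[A[m][:,:2],np.ones(m.sum())],A[m][:,2],rcond=None)[0]
        e=A[:,2]-np.c_[A[:,:2],np.ones(len(A))]@co; m=abs(e)<.003
    h=S[...,2]-S[...,0]*co[0]-S[...,1]*co[1]-co[2]
    t=ok&(h>.005)&(h<.011)&(np.hypot(S[...,0],S[...,1])<.035); Q=S[t]
    bore=ok&(h<-.0005)&(np.hypot(S[...,0],S[...,1])<.03)
    (a,b),rad=cv2.minEnclosingCircle(Q[:,:2].astype(np.float32))
    # robust: mid-range and mean
    print(n,'plane tilt',co.round(3),'n',len(Q),'tube h',np.median(h[t]).round(4),'circle',round(a,4),round(b,4),round(rad,4),'mean',Q[:,:2].mean(0).round(4),'mid',((Q.max(0)+Q.min(0))/2)[:2].round(4))
    zm=co[2]+a*co[0]+b*co[1]+.008
    L=c0+a*xl+b*yl+zm*zl; print('lock',L.round(4)); return L
if __name__=='__main__':
    for n in('top','scene'): find(n)
E
python3 lock.py
```

```text
top plane tilt [ 0.002 -0.001 -0.001] n 107 tube h 0.0069 circle -0.0009 -0.0018 0.0332 mean [-0.0006 -0.0043] mid [ 0.0008 -0.0038]
lock [0.612  0.167  0.0958]
scene plane tilt [-0.006 -0.003 -0.001] n 70 tube h 0.0068 circle -0.0025 -0.0053 0.0318 mean [-0.0028 -0.006 ] mid [-0.0025 -0.0029]
lock [0.6098 0.1638 0.0952]
```

```bash
python3 - <<'E'
from lock import *
for n in('top','scene'):
    P,p,d=cloud(n); c0=np.array([.616,.168,.09]); S=(P-c0)@np.stack([xl,yl,zl],1); h=S[...,2]+.001+.002
    c=np.array([-.002,-.005])
    for _ in range(6):
        rr=np.hypot(S[...,0]-c[0],S[...,1]-c[1]); t=(d>0)&(h>.005)&(h<.014)&(rr<.023); Q=S[t][:,:2]
        c=(Q.max(0)+Q.min(0))/2*.5+.5*Q.mean(0)
    print(n,len(Q),c,np.ptp(Q,0))
L=np.array([.616,.168,.09])-.002*xl-.005*yl+.0065*zl; print(L)
M,p=rows([.48,.12,.55],8)
M,p=rows(L+zl*.12-xl*.06,9,0,M,p);print(p)
E
```

```text
top 107 [-0.00240337 -0.00537072] [0.04336454 0.0428522 ]
scene 78 [-0.00171767 -0.00908069] [0.0401396  0.04346244]
[0.61052811 0.16401897 0.09504576]
0.028 0.027 0.037 0.0;0.028 0.027 0.037 0.0;0.028 0.027 0.037 0.0;0.028 0.027 0.037 0.0;0.028 0.027 0.037 0.0;0.028 0.027 0.037 0.0;0.028 0.027 0.037 0.0;0.028 0.027 0.037 0.0
0.018 0.006 0.037 0.0;0.018 0.006 0.037 0.0;0.018 0.006 0.037 0.0;0.018 0.006 0.037 0.0;0.018 0.006 0.037 0.0;0.018 0.006 0.037 0.0;0.018 0.006 0.037 0.0;0.018 0.006 0.037 0.0;0.018 0.006 0.037 0.0
[0.50758194 0.18515078 0.1784456 ]
```

{"method": "arm_command", "body": {"plan": "0.028 0.027 0.037 0;0.028 0.027 0.037 0;0.028 0.027 0.037 0;0.028 0.027 0.037 0;0.028 0.027 0.037 0;0.028 0.027 0.037 0;0.028 0.027 0.037 0;0.028 0.027 0.037 0;0.018 0.006 0.037 0;0.018 0.006 0.037 0;0.018 0.006 0.037 0;0.018 0.006 0.037 0;0.018 0.006 0.037 0;0.018 0.006 0.037 0"}}

```text
clock: 19.88
tcp_pos: [0.4864, 0.1549, 0.3216]
orientation: [0.305, 2.649, -0.012]
contact_force: [0.9, 0.5, -0.7]
grip_width: 0.0115
gripper_force: 30.0
```

```bash
python3 - <<'E'
from lock import *
o,M=st(); Lk=np.array([.6105,.164,.095])
rows(Lk+zl*.12-xl*.06,4)
print('tool in lock frame', (np.stack([xl,yl,zl])@M).round(3))
E
```

```text
t 19.88 q [-0.99 -0.09  0.34  2.15  0.52  0.79  0.38] p [0.4864 0.1549 0.3216] 
x [-0.864  0.212 -0.456] y [0.217 0.975 0.044] z [ 0.454 -0.061 -0.889] F [ 0.9  0.5 -0.7] M [0.07 0.62 0.01] w 0.0115
0.013 0.007 0.034 0.0;0.013 0.007 0.034 0.0;0.013 0.007 0.034 0.0;0.013 0.007 0.034 0.0
tool in lock frame [[-0.999  0.033  0.038]
 [ 0.034  0.999  0.031]
 [-0.037  0.033 -0.999]]
```

{"method": "arm_command", "body": {"plan": "0.013 0.007 0.034 0;0.013 0.007 0.034 0;0.013 0.007 0.034 0;0.013 0.007 0.034 0;0 0 0 0;0 0 0 0"}}

```text
clock: 20.62
tcp_pos: [0.5102, 0.185, 0.1805]
orientation: [0.306, 2.649, -0.011]
contact_force: [0.6, 0.1, -0.6]
grip_width: 0.0113
gripper_force: 29.9
```

```bash
python3 - <<'E'
from lock import *
o,M=st(); p,d=grab('wrist')
cv2.imwrite('pics/w3.png',cv2.resize(cv2.convertScaleAbs(p[...,::-1],alpha=1.5,beta=20),(800,600)))
P,p,d=cloud('wrist'); c0=np.array([.6105,.164,.095]); S=(P-c0)@np.stack([xl,yl,zl],1)
pl=(d>0)&(abs(S[...,0])<.04)&(abs(S[...,1])<.06)&(np.hypot(S[...,0],S[...,1])>.03)&(abs(S[...,2]+.008)<.01)
A=S[pl]; co=np.linalg.lstsq(np.c_[A[:,:2],np.ones(len(A))],A[:,2],rcond=None)[0]; print('panel',co,len(A))
h=S[...,2]-S[...,0]*co[0]-S[...,1]*co[1]-co[2]
c=np.zeros(2)
for _ in range(8):
    rr=np.hypot(S[...,0]-c[0],S[...,1]-c[1]); t=(d>0)&(h>.005)&(h<.011)&(rr<.024); Q=S[t][:,:2]; c=.5*(Q.max(0)+Q.min(0))
print('tube',len(Q),c,np.ptp(Q,0),np.median(h[t]))
b=(d>0)&(h<-.0)&(rr<.02); Q=S[b]; print('bore',len(Q),(Q.max(0)+Q.min(0))/2,np.ptp(Q,0),np.percentile(h[b],[1,10,50,90]))
deep=(d>0)&(h<-.008)&(rr<.02); D=S[deep]; print('deep',len(D)); 
if len(D)>3: print(cv2.minAreaRect(D[:,:2].astype(np.float32)))
E
```

```text
t 20.62 q [-0.99  0.21  0.38  2.25  0.64  0.42  0.16] p [0.5102 0.185  0.1805] 
x [-0.864  0.214 -0.455] y [0.218 0.975 0.045] z [ 0.453 -0.06  -0.889] F [ 0.6  0.1 -0.6] M [ 0.17  0.56 -0.04] w 0.0113
panel [ 0.00182976  0.00218195 -0.00925562] 3880
tube 4 [-0.01217205 -0.01435955] [0.00130371 0.00193204] 0.007682922245499505
bore 57 [-0.01881475 -0.02767152 -0.01004922] [0.0234712  0.01288398 0.00129518] [-0.00128617 -0.00110833 -0.00053651 -0.00014659]
deep 0
```

View pics/w3.png

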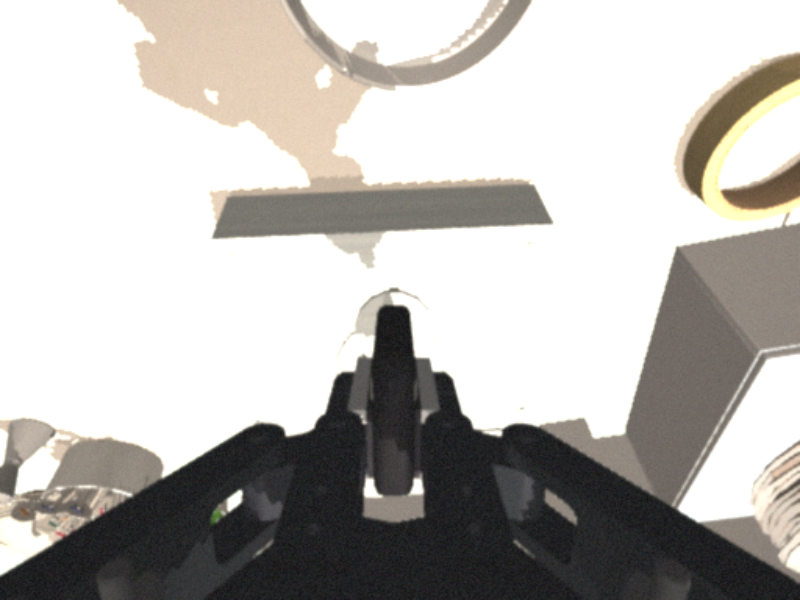

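The lock is hidden behind the fingers here, because picture-up is the tool's +x, towards the robot. I'll shift the tool up the slope to uncover it.

{"method": "arm_command", "body": {"plan": "-0.04 -0.004 0 0;-0.04 -0.004 0 0;-0.04 -0.004 -0.004 0;0 0 0 0;0 0 0 0"}}

```text
clock: 21.3
tcp_pos: [0.6088, 0.1485, 0.2383]
orientation: [0.306, 2.648, -0.01]
contact_force: [-1.2, 0.2, -1.8]
grip_width: 0.0114
gripper_force: 30.0
```

```bash
cat > wl.py <<'E'
from lock import *
o,M=st(); p,d=grab('wrist')
P,p,d=cloud('wrist'); c0=np.array([.6105,.164,.095]); S=(P-c0)@np.stack([xl,yl,zl],1)
pl=(d>0)&(abs(S[...,0])<.045)&(abs(S[...,1])<.06)&(np.hypot(S[...,0],S[...,1])>.03)&(abs(S[...,2]+.008)<.008)
A=S[pl]; co=np.linalg.lstsq(np.c_[A[:,:2],np.ones(len(A))],A[:,2],rcond=None)[0]; print('panel',co,len(A))
h=S[...,2]-S[...,0]*co[0]-S[...,1]*co[1]-co[2]
c=np.zeros(2)
for _ in range(8):
    rr=np.hypot(S[...,0]-c[0],S[...,1]-c[1]); t=(d>0)&(h>.005)&(h<.011)&(rr<.024); Q=S[t][:,:2]; c=.5*(Q.max(0)+Q.min(0))
print('tube',len(Q),c,np.ptp(Q,0),np.median(h[t]))
b=(d>0)&(h<0)&(h>-.05)&(rr<.017); Q=S[b]; print('bore',len(Q),np.percentile(h[b],[1,10,50,90]))
deep=(d>0)&(h<-.008)&(h>-.05)&(rr<.017); D=S[deep]; print('deep',len(D)); 
if len(D)>5:
    D=D[:,:2]-c; w,V=np.linalg.eigh(np.cov(D.T)); print('mean',D.mean(0),'sd',np.sqrt(w),'axis deg (ccw from x)',np.degrees(np.arctan2(V[1,1],V[0,1])), cv2.minAreaRect(D.astype(np.float32)))
v,u=np.nonzero(t); print('pix',u.mean(),v.mean(),p[deep|b].mean(),p[t].mean())
u0,v0=int(u.mean()),int(v.mean()); s=45
cr=p[max(v0-s,0):v0+s,max(u0-s,0):u0+s,::-1]; 
hh=np.clip((h+.03)/.045*255,0,255).astype(np.uint8)[max(v0-s,0):v0+s,max(u0-s,0):u0+s]
cv2.imwrite('pics/w4.png',np.hstack([cv2.resize(cv2.convertScaleAbs(cr,alpha=2),(400,400)),cv2.resize(cv2.cvtColor(hh,cv2.COLOR_GRAY2BGR),(400,400),interpolation=0)]))
E
python3 wl.py
```

```text
t 21.3 q [-0.74  0.23  0.32  2.04  0.38  0.51  0.6 ] p [0.6088 0.1485 0.2383] 
x [-0.864  0.214 -0.456] y [0.217 0.975 0.046] z [ 0.454 -0.059 -0.889] F [-1.2  0.2 -1.8] M [ 0.11  0.63 -0.04] w 0.0114
panel [ 0.00269796  0.00257897 -0.00923715] 10330
tube 851 [ 0.00064424 -0.00014726] [0.03883387 0.03866361] 0.007492421880746274
bore 767 [-0.02154804 -0.02060111 -0.0046341  -0.00341943]
deep 223
mean [0.00116182 0.00085048] sd [0.00203764 0.00792822] axis deg (ccw from x) -161.447692160958 ((0.000822555273771286, 0.0004874458536505699), (0.026256907731294632, 0.006635505240410566), 18.533023834228516)
pix 262.0411280846063 111.05875440658049 59.63928726640591 186.67763415589502
```

View pics/w4.png

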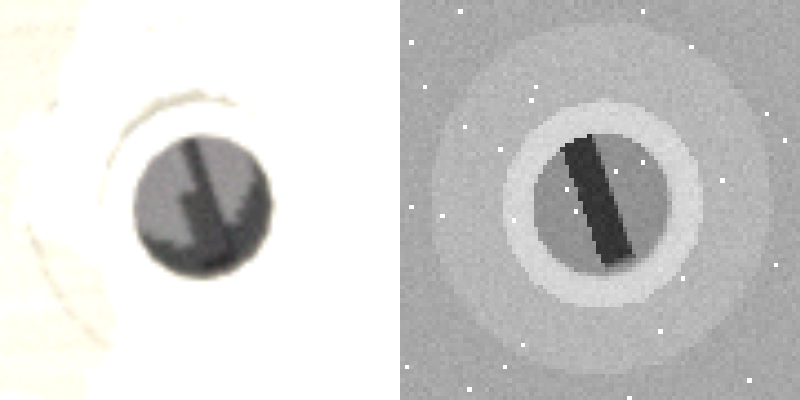

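The slot shows clearly in colour and depth (left panel centre (203,207)): 18.5° counter-clockwise of the lock's x. I'll turn the key by -20.5° and hover over the bore.

```bash
cat > ins.py <<'E'
from lock import *
import sys
Lk=np.array([.6105,.164,.095])+.0006*xl-.0001*yl-.0013*zl
KT=np.array([.0016,-.0002,.0925]); KC=np.array([.0016,-.0002,.0648])
def tgt(depth,M):  # TCP for tip at given depth below mouth (tip on axis), blend to collar on axis at depth .0275
    a=np.clip((depth-.012)/.0155,0,1)
    return Lk-depth*zl-M@(KT*(1-a)+(KC+[0,0,0])*a) + (a*.0275)*zl*0 if a==0 else (1-a)*(Lk-depth*zl-M@KT)+a*(Lk-(depth-.0275)*zl-M@KC)
def rel():
    o,M=st(); S=np.stack([xl,yl,zl]); print('tip',(S@(o['tcp_pos']+M@KT-Lk)).round(4),'collar',(S@(o['tcp_pos']+M@KC-Lk)).round(4),'F lock',(S@o['contact_force']).round(1),'M lock',(S@o['moment']).round(2),'yaw',np.degrees(np.arctan2(-(yl@M[:,0]),-(xl@M[:,0]))).round(1), 'lean',(S@M[:,2]).round(3))
    return o,M
E
python3 - <<'E'
from ins import *
o,M=rel(); print(Lk)
M2=M@R.from_euler('z',-20.5,degrees=True).as_matrix()
rows(tgt(-.010,M2),4,-20.5)
E
```

```text
t 21.35 q [-0.74  0.23  0.32  2.04  0.38  0.51  0.6 ] p [0.6083 0.1488 0.2376] 
x [-0.865  0.212 -0.455] y [0.216 0.975 0.045] z [ 0.453 -0.059 -0.889] F [ 0.3 -0.  -1.1] M [0.04 0.61 0.02] w 0.0117
tip [ 0.0624 -0.0123  0.0377] collar [ 0.0613 -0.0132  0.0654] F lock [-0.2  0.  -1.1] M lock [-0.06  0.61  0.05] yaw -2.0 lean [ 0.037  0.033 -0.999]
[0.61155075 0.16368223 0.09407537]
0.016 0.002 0.006 -5.1;0.016 0.004 0.006 -5.1;0.015 0.005 0.006 -5.1;0.015 0.007 0.006 -5.1
```

{"method": "arm_command", "body": {"plan": "0.016 0.002 0.006 -5;0.016 0.004 0.006 -5.2;0.015 0.005 0.006 -5.2;0.015 0.007 0.006 -5.1;0 0 0 0;0 0 0 0"}}

```text
clock: 22.1
tcp_pos: [0.567, 0.1705, 0.1879]
orientation: [-0.17, 2.667, -0.125]
contact_force: [0.7, -0.4, -1.1]
grip_width: 0.0111
gripper_force: 29.9
```

```bash
python3 - <<'E'
from ins import *
o,M=rel()
rows(tgt(-.005,M),1);rows(tgt(.010,M),3)
p,d=grab('wrist')
cv2.imwrite('pics/w5.png',cv2.resize(cv2.convertScaleAbs(p[:250,130:390,::-1],alpha=1.2),(624,600)))
E
```

```text
t 22.1 q [-0.8   0.26  0.29  2.15  0.55  0.42  0.69] p [0.567  0.1705 0.1879] 
x [-0.885 -0.141 -0.443] y [-0.099  0.988 -0.117] z [ 0.454 -0.06  -0.889] F [ 0.7 -0.4 -1.1] M [ 0.06  0.57 -0.01] w 0.0111
tip [0.0009 0.     0.0116] collar [-0.0001 -0.0009  0.0393] F lock [ 0.3 -0.2 -1.3] M lock [-0.05  0.57  0.02] yaw 18.5 lean [ 0.038  0.033 -0.999]
0.001 0.000 0.007 0.0
0.001 -0.000 0.007 0.0;0.001 -0.000 0.007 0.0;0.001 -0.000 0.007 0.0
```

View pics/w5.png

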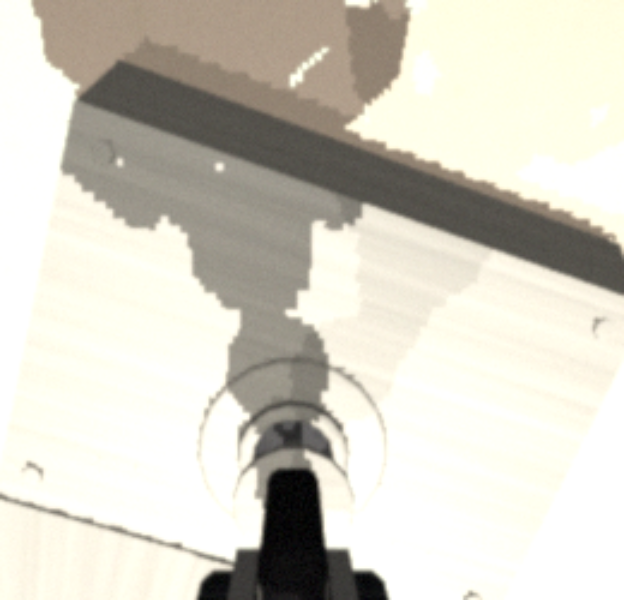

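Wrist crop: the collar sits over the tube, and the visible end of the slot at (292,435) lines up with the bow at (293,500). Lowering into the bore.

{"method": "arm_command", "body": {"plan": "0.001 0 0.008 0;0 0 0.007 0;0 0 0.006 0;0 0 0 0"}}

```text
clock: 22.65
tcp_pos: [0.5756, 0.1684, 0.1677]
orientation: [-0.171, 2.668, -0.127]
contact_force: [0.4, -0.4, -1.3]
grip_width: 0.012
gripper_force: 30.0
```

```bash
python3 - <<'E'
from ins import *
o,M=rel()
rows(tgt(.015,M),2)
E
```

```text
t 22.65 q [-0.8   0.31  0.3   2.15  0.56  0.37  0.68] p [0.5756 0.1684 0.1677] 
x [-0.886 -0.142 -0.442] y [-0.099  0.988 -0.119] z [ 0.453 -0.061 -0.889] F [ 0.4 -0.4 -1.3] M [0.11 0.59 0.01] w 0.012
tip [ 0.0004 -0.0004 -0.0105] collar [-0.0007 -0.0013  0.0172] F lock [-0.2 -0.4 -1.4] M lock [-0.01  0.6   0.01] yaw 18.5 lean [ 0.038  0.031 -0.999]
0.000 0.000 0.002 0.0;0.000 0.000 0.002 0.0
```

{"method": "arm_command", "body": {"plan": "0 0.0003 0.002 0;0 0.0002 0.002 0;0 0 0.002 0;0 0 0 0"}}

```text
clock: 23.15
tcp_pos: [0.5782, 0.1688, 0.1629]
orientation: [-0.171, 2.667, -0.126]
contact_force: [-0.2, 0.1, -1.0]
grip_width: 0.0118
gripper_force: 30.0
```

```bash
python3 - <<'E'
from ins import *
o,M=rel()
rows(tgt(.0275,M),4)
E
```

```text
t 23.15 q [-0.79  0.32  0.3   2.15  0.57  0.36  0.68] p [0.5782 0.1688 0.1629] 
x [-0.886 -0.142 -0.442] y [-0.1    0.988 -0.118] z [ 0.454 -0.06  -0.889] F [-0.2  0.1 -1. ] M [0.1  0.62 0.01] w 0.0118
tip [ 0.0006  0.0006 -0.0159] collar [-0.0004 -0.0003  0.0118] F lock [-0.6  0.  -0.8] M lock [-0.02  0.63  0.02] yaw 18.5 lean [ 0.038  0.032 -0.999]
0.000 -0.000 0.003 0.0;0.000 -0.000 0.003 0.0;0.000 -0.000 0.003 0.0;0.000 -0.000 0.003 0.0
```

{"method": "arm_command", "body": {"plan": "0.0001 0 0.003 0;0.0001 0 0.003 0;0.0001 0 0.003 0;0 0 0.001 0;0 0 0 0"}}

```text
clock: 23.78
tcp_pos: [0.5825, 0.1682, 0.1539]
orientation: [-0.171, 2.667, -0.126]
contact_force: [-0.3, -0.3, -0.8]
grip_width: 0.0117
gripper_force: 30.0
```

```bash
python3 - <<'E'
from ins import *
o,M=rel()
rows(tgt(.0275,M),1)
E
```

```text
t 23.77 q [-0.79  0.34  0.31  2.14  0.57  0.33  0.67] p [0.5825 0.1682 0.1539] 
x [-0.886 -0.142 -0.442] y [-0.1    0.988 -0.118] z [ 0.454 -0.06  -0.889] F [-0.3 -0.3 -0.8] M [ 0.07  0.61 -0.07] w 0.0117
tip [ 0.0008  0.0009 -0.0259] collar [-0.0003 -0.      0.0018] F lock [-0.6 -0.4 -0.6] M lock [-0.07  0.61 -0.04] yaw 18.5 lean [ 0.038  0.032 -0.999]
-0.000 -0.000 0.002 0.0
```

Nearly home, with no resistance. Seating it with small steps.

{"method": "arm_command", "body": {"plan": "0 0 0.001 0;0 0 0.001 0;0 0 0.001 0;0 0 0 0"}}

```text
clock: 24.28
tcp_pos: [0.5844, 0.1686, 0.1525]
orientation: [-0.171, 2.665, -0.125]
contact_force: [-6.3, 0.1, 10.9]
grip_width: 0.0118
gripper_force: 32.1
```

```bash
python3 - <<'E'
from ins import *
o,M=rel()
E
```

```text
t 24.27 q [-0.79  0.35  0.31  2.14  0.57  0.33  0.67] p [0.5844 0.1686 0.1525] 
x [-0.885 -0.142 -0.444] y [-0.1    0.988 -0.117] z [ 0.455 -0.059 -0.888] F [-6.3  0.1 10.9] M [-0.15  0.83 -0.13] w 0.0118
tip [ 0.0019  0.0018 -0.0278] collar [ 0.0008  0.0009 -0.0002] F lock [-1.  -1.2 12.5] M lock [-0.34  0.78  0.02] yaw 18.5 lean [ 0.04   0.034 -0.999]
```

The key is seated: collar at the mouth, 12 N axial. Easing off and turning clockwise.

{"method": "arm_command", "body": {"plan": "-0.0004 -0.0003 -0.0007 0;0 -0.0002 0 6;0 -0.0002 0 8;0 -0.0002 0 8;0 -0.0002 0 8;0 0 0 0"}}

```text
clock: 25.02
tcp_pos: [0.5843, 0.1669, 0.1527]
orientation: [0.526, 2.614, 0.043]
contact_force: [-2.5, -0.4, 5.4]
grip_width: 0.0115
gripper_force: 31.0
```

```bash
python3 - <<'E'
from ins import *
o,M=rel()
E
```

```text
t 25.02 q [-0.9   0.36  0.44  2.15  0.43  0.3   0.27] p [0.5843 0.1669 0.1527] 
x [-0.816  0.372 -0.443] y [0.358 0.926 0.12 ] z [ 0.455 -0.06  -0.889] F [-2.5 -0.4  5.4] M [-0.38  0.45 -0.17] w 0.0115
tip [ 0.002   0.0008 -0.0278] collar [ 0.0009 -0.0001 -0.0001] F lock [ 0.1 -0.9  5.9] M lock [-0.49  0.36  0.05] yaw -11.6 lean [ 0.039  0.032 -0.999]
```

{"method": "arm_command", "body": {"plan": "0 -0.0002 0 8;0 -0.0002 0 8;0 -0.0002 0 8;0 -0.0002 0 8;0 -0.0002 0 8;0 -0.0002 0 8;0 -0.0001 0 5;0 0 0 0;0 0 0 0"}}

```text
clock: 26.15
tcp_pos: [0.5831, 0.1654, 0.1521]
orientation: [1.663, 2.142, 0.33]
contact_force: [-4.4, -1.1, 7.5]
grip_width: 0.0114
gripper_force: 31.4
```

```bash
cat > lid.py <<'E'
from ins import *
o,M=rel()
grab('scene')
P,p,d=cloud('scene'); S=(P-Lk)@np.stack([xb,yl,[0,0,1]]).T
b=(d>0)&(S[...,0]>.02)&(S[...,0]<.2)&(abs(S[...,1])<.1)&(S[...,2]>.03)&(S[...,2]<.16); print('pts above lid',b.sum(),S[b].max(0) if b.any() else '')
E
python3 lid.py
```

```text
t 26.15 q [-1.06  0.4   0.66  2.16  0.11  0.26 -0.34] p [0.5831 0.1654 0.1521] 
x [-0.206  0.963 -0.171] y [0.867 0.261 0.424] z [ 0.453 -0.061 -0.889] F [-4.4 -1.1  7.5] M [-0.62  0.72 -0.22] w 0.0114
tip [ 0.0016  0.0003 -0.0279] collar [ 0.0005 -0.0006 -0.0002] F lock [-0.5 -2.   8.5] M lock [-0.78  0.58  0.12] yaw -64.5 lean [ 0.038  0.031 -0.999]
pts above lid 0
```

{"method": "arm_command", "body": {"plan": "0 0 0 2;0 0 0 1;0 0 0 0;0 0 0 0"}}

```text
clock: 26.7
tcp_pos: [0.5831, 0.1653, 0.1521]
orientation: [1.722, 2.101, 0.345]
contact_force: [-5.0, -0.9, 7.4]
grip_width: 0.0116
gripper_force: 31.5
```

```bash
python3 lid.py
```

```text
t 26.7 q [-1.07  0.4   0.67  2.16  0.09  0.26 -0.38] p [0.5831 0.1653 0.1521] 
x [-0.161  0.976 -0.149] y [0.877 0.211 0.433] z [ 0.453 -0.061 -0.889] F [-5.  -0.9  7.4] M [-0.69  0.82 -0.24] w 0.0116
tip [ 0.0016  0.0001 -0.0279] collar [ 0.0006 -0.0008 -0.0002] F lock [-1.1 -1.9  8.7] M lock [-0.87  0.66  0.13] yaw -67.4 lean [ 0.038  0.031 -0.999]
pts above lid 784 [0.12671242 0.09947693 0.07018506]
```

The lid is rising. I'll wait for it, then open the fingers a little and withdraw along the tool axis.

{"method": "arm_command", "body": {"plan": "0 0 -0.0003 0;0 0 0 0;0 0 0 0;0 0 0 0;0 0 0 0;0 0 0 0;0 0 0 0;0 0 0 0;0 0 0 0;0 0 0 0"}}

```text
clock: 28.0
tcp_pos: [0.5829, 0.1657, 0.152]
orientation: [1.722, 2.101, 0.346]
contact_force: [-2.0, -4.3, 4.6]
grip_width: 0.0121
gripper_force: 31.0
```

{"method": "arm_command", "body": {"plan": "0 0 0 0;0 0 0 0;0 0 0 0;0 0 0 0", "hand": 0.3}}

```text
clock: 28.5
tcp_pos: [0.5831, 0.1666, 0.1521]
orientation: [1.721, 2.102, 0.347]
contact_force: [0.1, -0.3, 0.3]
grip_width: 0.0298
gripper_force: 0.0
```

```bash
python3 lid.py
```

```text
t 28.5 q [-1.07  0.4   0.67  2.16  0.09  0.26 -0.38] p [0.5831 0.1666 0.1521] 
x [-0.162  0.976 -0.148] y [0.876 0.211 0.433] z [ 0.454 -0.06  -0.889] F [ 0.1 -0.3  0.3] M [ 0.05  0.43 -0.01] w 0.0298
tip [ 0.0015  0.0015 -0.0277] collar [ 0.0004  0.0006 -0.0001] F lock [ 0.3 -0.3  0.2] M lock [-0.04  0.43  0.01] yaw -67.4 lean [ 0.038  0.033 -0.999]
pts above lid 1035 [0.17088824 0.09999291 0.1239479 ]
```

{"method": "arm_command", "body": {"plan": "0 0 -0.01 0;0 0 -0.02 0;0 0 -0.03 0;0 0 -0.04 0;0 0 -0.05 0;0 0 -0.04 0;0 0 0 0;0 0 0 0"}}

```text
clock: 29.55
tcp_pos: [0.4965, 0.1778, 0.3202]
orientation: [1.722, 2.103, 0.348]
contact_force: [-0.1, -0.2, -0.4]
grip_width: 0.0302
gripper_force: 0.0
```

```bash
python3 lid.py; python3 - <<'E'
from ins import *
p,d=grab('wrist')
s=np.load('scene.npz')['p']
cv2.imwrite('pics/f.png',np.hstack([cv2.resize(s[80:320,100:340,::-1],(400,400)),cv2.resize(p[...,::-1],(400,400))]))
P,p,d=cloud('wrist'); S=(P-Lk)@np.stack([xl,yl,zl],1)
t=(d>0)&(np.hypot(S[...,0],S[...,1])<.022)&(S[...,2]>-.006)&(S[...,2]<.02);Q=S[t];print('collar top h',np.median(Q[:,2]),np.percentile(Q[:,2],[5,95]),((Q.max(0)+Q.min(0))/2).round(4))
b=(d>0)&(np.hypot(S[...,0],S[...,1])<.04)&(S[...,2]>.07)&(S[...,2]<.1);Q=S[b];print('bow top',np.percentile(Q[:,2],95),cv2.minAreaRect(Q[:,:2].astype(np.float32)))
E
```

```text
t 29.55 q [-1.71 -0.16  0.99  2.15  0.66  0.86 -0.89] p [0.4965 0.1778 0.3202] 
x [-0.162  0.976 -0.147] y [0.877 0.211 0.432] z [ 0.453 -0.058 -0.89 ] F [-0.1 -0.2 -0.4] M [ 0.08  0.52 -0.01] w 0.0302
tip [-0.0065 -0.0047  0.1614] collar [-0.0076 -0.0057  0.189 ] F lock [-0.2 -0.2 -0.3] M lock [-0.02  0.52  0.  ] yaw -67.4 lean [ 0.037  0.034 -0.999]
pts above lid 1031 [0.17060639 0.09985712 0.12626818]
collar top h 0.003873899390736143 [-0.00556942  0.00572118] [0.0001 0.     0.0065]
bow top 0.08555935933820086 ((-0.0012711887247860432, 0.0012026745826005936), (0.01274374220520258, 0.04540418088436127), 27.798107147216797)
```

View pics/f.png

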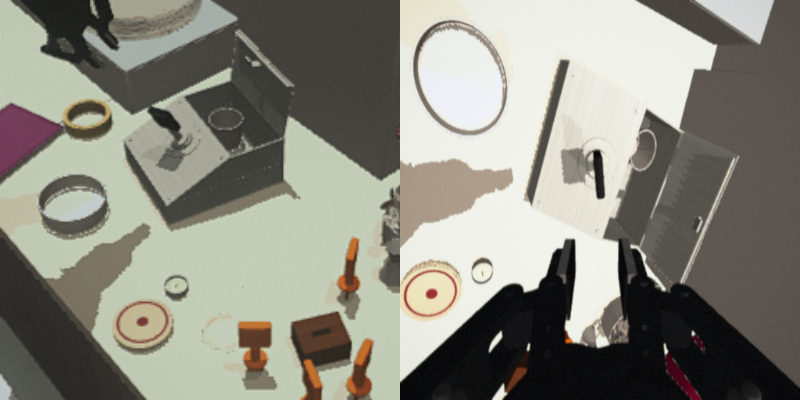

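The lid stands fully open and the key is upright in the lock. Its bow top is 85.6 mm above the mouth, against 85 mm when fully home. The tealight, dish and orange parts haven't moved, and the gripper is clear.

```bash
python3 -c "
from bench import ticket
print(ticket.hand_in())"
```

```text
the job is handed in; nothing more can be done
None
```

I handed the job in at about 30 s: the key is fully home in the lock and turned clockwise, the lid is fully open, the gripper is clear, and nothing the robot passed looked disturbed.

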